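Twist-test two medium bottles and set the loose-capped one aside

ROBOT

A 6-joint arm with a two-finger parallel gripper is mounted at the origin on the work surface. World frame = base frame: x ahead of the robot, y to its left, z up, the work surface at z = 0. Lengths are in m, angles in rad, forces in N, time in s.
With the tool pointing down it reaches from about 0.325 to 1 m from the base axis. Payload 5.1 kg.
Tool frame: the origin (TCP) lies at the very end of the fingers, on their centre line; the grasp point (between the pads) lies 19 mm behind it; z points along the fingers, y is the line along which they close (so a half turn about z gives the same grasp; the last joint's range is limited). The gripper opens to 85 mm and grips with 20 to 120 N. Pads are 22 mm wide; open, the fingers measure 114 mm over their backs; the gripper's body (76 mm by 85 mm) begins 54 mm behind the grasp point. The pads swing forward as they close: fully open they stand 13 mm farther back than shut.
Start: joints at [1.239, 0.124, 1.65, -0, 1.367, -0.083], TCP at [0.16, 0.63, 0.231] pointing down, gripper open.
Joint ranges: [-2.61, 2.61], [-1.02, 2.33], [0.03, 2.71], [-1.35, 4.49], [0.32, 2.68], [-2.91, 2.91]. Speed limits (rad/s): [2.57, 2.57, 3.14, 3.14, 3.14, 3.14].

INTERFACE

Orientations are given as a unit quaternion [w, x, y, z].
In Python, from plant import manip, claw, kinematics, readout, viewer, models gives the robot as it stands. Calls block until the motion is done:
- manip.move_pose(position, orientation): joint-space move of the TCP to a pose.
- manip.move_linear(position, rot=None, vel=0.15): straight line of the TCP; rot=None keeps the orientation; vel is the mean speed in m/s.
- manip.move_joints(angles): joint-space move.
- claw.grip(opening): finger opening in m; the grip force is fixed at half the most; returns when the fingers have stopped.
- manip.dwell(seconds).
- kinematics.solve_ik(position, orientation): joint angles nearest the present ones, or None.
- readout.get_obs(): the state.
- viewer.grab_frame(name): name is "scene" or "top" or "wrist"; returns the picture (480x640x3 uint8, red, green, blue); there is no depth.
- viewer.camera_model(name): a dict with "camera_matrix" (3x3 intrinsics, pixels), "dist" ([k1, k2, p1, p2, k3] as OpenCV has them; the pictures are not rectified), "R" (3x3) and "t" (3): a world point X has camera coordinates R X + t. Camera axes: x right, y down, z forward; pixel columns grow to the right and rows downward; lengths in m; the calibration is good to about 2 mm. A picture is of the moment at which its call begins: read the wrist's pose just before it. camera_model takes no time and is no camera call; for the wrist camera it gives the pose at the moment of the call.
A pose or a line that the arm cannot do raises manip.Unreachable and nothing moves.
- manip.close_job(): hands the job in; it is judged then, once.
Trained networks look in the newest picture that a camera, given by its name, has taken for a name from the list of things; names that differ only in an ending like _2 or _b are one class to them, and where a whole thing is asked for, a point or a joint stands for the part that bears it (a point fixed in the world has none). Each returns a list of dicts, best first, with "p" (0 to 1); they miss things now and then, are a little off and sometimes report something else, mostly with a low value. They report only what shows in the picture. A call takes as long as a camera call. They do not tell look-alikes from the thing itself.
- models.search_frame(camera, label): "xyz" ([x, y, z] in m, in world coordinates, good to about 4 mm: the middle of the surface that is visible of it).
- models.mark_of(camera, label): "xyz" ([x, y, z] in m, in world coordinates, good to about 4 mm: a listed point, or the origin of a listed thing).
The state is a dict: "clock": time; "q": joint angles; "joint_vel": joint speeds; "effort": joint torques, N m; "ee_pos": TCP position; "orientation": TCP orientation; "wrist_force": force on the tool from outside, world axes, zero at the start; "torque": the same for the moment, N m; "grip_width": finger opening in m; "gripper_force": force on a finger pad.
Only numpy, scipy, OpenCV 4.12 (cv2) and the standard library are available. Lean on these libraries where they do the work, as an engineer would, in place of code of your own. Each camera call takes 0.05 s, during which the arm holds its last target. There are 200 camera calls.

TASK

One of the two white medium bottles in the blue rack has a loose pink cap. Find it by twisting the caps clockwise, screw that cap down until it stops while the bottle is still in the rack, then set the bottle (do not drop it) upright near the middle of the yellow tray. Leave the bottle with the tight cap upright in its well.

Things in the scene. Friction and masses are not known exactly. Their poses are not given: they have to be found in the camera images.
- bottle_a: square white bottle, 52 x 52 x 72 mm, 42 mm square shoulder to 80 mm, pink cap 38 mm across from 88 to 112 mm above the underside; 140-220 g. Origin: centre of underside, z up, x and y square to the sides. Stands in a well of the fixed rack, underside 13.5 mm above the bench, 1.5 mm play all round: it can turn about 4 degrees there. Twin of the other bottle: one cap is loose, one tight; looks do not tell.
- bottle_b: square white bottle, 52 x 52 x 72 mm, 42 mm square shoulder to 80 mm, pink cap 38 mm across from 88 to 112 mm above the underside; 140-220 g. Origin: centre of underside, z up, x and y square to the sides. Stands in a well of the fixed rack, underside 13.5 mm above the bench, 1.5 mm play all round: it can turn about 4 degrees there. Twin of the other bottle: one cap is loose, one tight; looks do not tell.
- cap_a (a joint): turn of bottle_a's cap, rad, growing clockwise seen from above (closing). The start value (-0.95 to -0.50) says nothing of tightness. Loose: turns with 0.1 N m and stops, closed, at 0, so after 0.50 to 0.95 rad clockwise. Tight: resists 6 N m, does not turn; fingers slip. The reading at which a tight cap sits differs. The cap never comes off; the bottle can be lifted by it. White mark on top.
- cap_b (a joint): turn of bottle_b's cap, rad, growing clockwise seen from above (closing). The start value (-0.95 to -0.50) says nothing of tightness. Loose: turns with 0.1 N m and stops, closed, at 0, so after 0.50 to 0.95 rad clockwise. Tight: resists 6 N m, does not turn; fingers slip. The reading at which a tight cap sits differs. The cap never comes off; the bottle can be lifted by it. White mark on top.
- rack: blue rack fixed to the bench, base 85 x 205 x 8 mm, with two square wells, 66 mm outside, 55 mm inside, centres 57.5 mm either side of the middle along y; rims 60 mm and well floors 13.5 mm above the bench. Origin: centre of its underside, z up. A bottle stands in each well.
- tray: shallow open yellow tray fixed to the bench, 160 x 160 mm outside, 22 mm high, walls and floor 5 mm thick (inside 150 x 150 mm). Origin: centre of its underside, x and y along its sides, z up; a bottle standing in it has its underside 5 mm above this origin.
Things that resemble listed ones, but are neither listed nor needed, are in the scene too. Leave any black or purple look-alike of the bottle_a alone.

How it is judged:
By the outcome, as a careful person would: the job done as asked, in the order asked, and still so for the second after the job is handed in, with the robot touching nothing.
It also fails if it takes over 51 s, if anything falls off the work surface, if the arm or the gripper's body presses on something with over 40 N, if the wrist force passes 120 N, or if a joint passes its speed limit or range.

## Working session

There is one attempt and no reset: what is moved stays moved. The work goes in short steps, each a Python script; the robot and the scene stay as the last script left them, time stands still between calls to the robot, and variables do not carry over. Pictures are saved under pics/ and viewed, at most 10 in all, crops included, and the job is handed in when it is done.

```bash
mkdir -p pics; python3 - <<'E'
from plant import *
import cv2
for c in ("top","scene"):
    im=viewer.grab_frame(c); cv2.imwrite(f"pics/{c}0.png",im[:,:,::-1])
    for l in ("bottle_a","cap_a","rack","tray"):
        for f in (models.mark_of,models.search_frame):
            print(c,l,f.__name__,[(round(float(d["p"]),2),[round(float(v),3) for v in d["xyz"]]) for d in f(c,l)])
o=readout.get_obs();print(o["clock"],o["orientation"],o["wrist_force"],o["grip_width"])
E
```

```text
top bottle_a call [(0.66, [0.485, 0.182, 0.013]), (0.66, [0.599, 0.287, 0.001]), (0.63, [0.5, 0.073, 0.011])]
top bottle_a call [(0.96, [0.483, 0.173, 0.093]), (0.93, [0.445, 0.303, 0.079]), (0.75, [0.496, 0.071, 0.091]), (0.65, [0.593, 0.274, 0.077])]Traceback (most recent call last):
  File "<stdin>", line 7, in <module>
ValueError: it knows: bottle, rack, tray
```

View pics/top0.png

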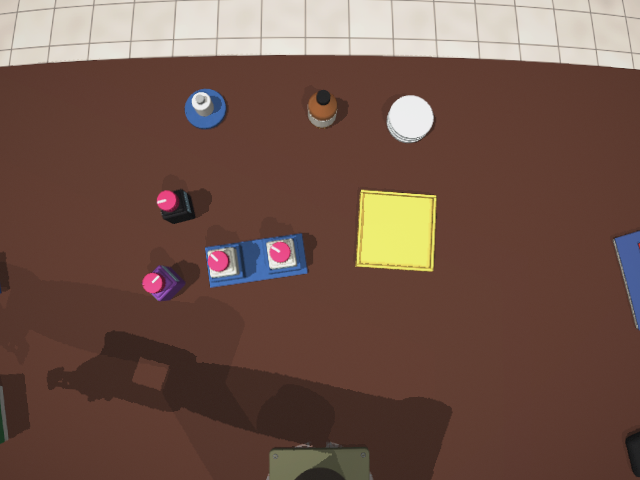

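The top view shows the rack with two white bottles, caps at about (218,261) and (280,252). The purple look-alike is at (158,285), the black one at (175,205), and the tray at (397,231).

```bash
cat > h.py <<'E'
from plant import *
import cv2, numpy as np
from scipy.spatial.transform import Rotation as Ro
def ray(cm,px,z):
    u=cv2.undistortPoints(np.array([[px]],float),np.array(cm["camera_matrix"]),np.array(cm["dist"]))[0,0]
    R=np.array(cm["R"]);C=-R.T@np.array(cm["t"]);d=R.T@np.array([u[0],u[1],1])
    return C+d*(z-C[2])/d[2]
def blobs(im,lo,hi,amin=150):
    m=cv2.inRange(cv2.cvtColor(im,cv2.COLOR_RGB2HSV),lo,hi)
    m=cv2.morphologyEx(m,cv2.MORPH_CLOSE,np.ones((7,7)))
    cs,_=cv2.findContours(m,cv2.RETR_EXTERNAL,cv2.CHAIN_APPROX_NONE)
    return [c for c in cs if cv2.contourArea(c)>amin]
def down(yaw): # tool z down, tool y axis along world angle yaw+90deg
    q=(Ro.from_euler('z',yaw)*Ro.from_euler('x',np.pi)).as_quat(); return [q[3],q[0],q[1],q[2]]
E
python3 - <<'E'
from h import *
cm=viewer.camera_model("top"); im=viewer.grab_frame("top")
for n,lo,hi,z in (("pink",(160,120,120),(179,255,255),.1255),("yellow",(22,120,120),(35,255,255),.022),("blue",(100,120,60),(120,255,255),.008)):
    for c in blobs(im,lo,hi):
        r=cv2.minAreaRect(c); b=cv2.boxPoints(r)
        print(n,np.round(r[0]),ray(cm,r[0],z).round(4),[ray(cm,p,z)[:2].round(3).tolist() for p in b] if n!="pink" else "")
o=readout.get_obs();print(o["clock"],np.round(o["orientation"],3),o["wrist_force"],o["grip_width"])
E
```

```text
pink [152. 282.] [0.4435 0.3073 0.1255] 
pink [218. 260.] [0.4834 0.186  0.1255] 
pink [280. 252.] [0.4992 0.0715 0.1255] 
pink [166. 200.] [0.5966 0.2843 0.1255] 
yellow [396. 230.] [ 0.5497 -0.1627  0.022 ] [[0.476, -0.075], [0.636, -0.088], [0.626, -0.253], [0.464, -0.237]]
blue [256. 260.] [0.4911 0.1295 0.008 ] [[0.519, 0.237], [0.547, 0.035], [0.463, 0.023], [0.436, 0.224]]
blue [627. 280.] [ 0.4398 -0.6903  0.008 ] [[0.549, -0.666], [0.549, -0.729], [0.331, -0.717], [0.333, -0.655]]
blue [205. 108.] [0.8195 0.242  0.008 ] [[0.865, 0.288], [0.864, 0.199], [0.775, 0.197], [0.776, 0.284]]
0.2 [-0.     0.124  0.992 -0.001] [-0.51544878  0.42342543 -0.69797043] 0.08544664718486913
```

```bash
python3 - <<'E'
from h import *
manip.move_pose([.4834,.186,.20],down(.137+np.pi+.5))
cm=viewer.camera_model("wrist"); im=viewer.grab_frame("wrist"); cv2.imwrite("pics/w1.png",im[:,:,::-1])
for c in blobs(im,(160,120,120),(179,255,255)):
    r=cv2.minEnclosingCircle(c); print(r, ray(cm,r[0],.1255).round(4))
o=readout.get_obs();print(o["clock"],np.round(o["q"],2),np.round(o["ee_pos"],4),np.round(o["torque"],2),np.round(o["wrist_force"],1))
E
```

```text
((332.7518005371094, 409.5791320800781), 27.5498104095459) [0.5817 0.272  0.1255]
((487.0, 291.0), 32.01572036743164) [0.4409 0.294  0.1255]
((317.9727478027344, 245.10635375976562), 32.1703987121582) [0.4814 0.1842 0.1255]
((153.2298583984375, 159.65640258789062), 37.235740661621094) [0.4959 0.0746 0.1255]
2.2333 [ 0.26 -0.15  1.97  0.    1.32 -1.94] [0.4833 0.1866 0.2001] [ 0.01 -0.04  0.  ] [-0.1  0.4  0.1]
```

View pics/w1.png

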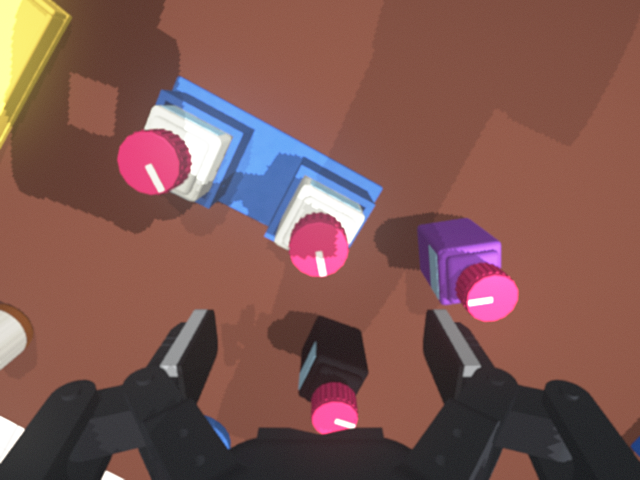

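The wrist view shows the near rack bottle's cap at (318,245), the other at (153,160), and clear approach space for the fingers. The two cameras agree to 2-3 mm. Next I grip the near cap and twist-test it.

```bash
cat >> h.py <<'E'
def twist(total,step=.1,tmax=None):
    t=0
    while t<total-1e-6:
        q=np.array(readout.get_obs()["q"]) if t==0 else q
        q[5]+=step; t+=step; manip.move_joints(q.tolist())
        o=readout.get_obs()
        print(round(t,2),"Tz %.2f eff %.2f"%(o["torque"][2],o["effort"][5]),np.round(o["wrist_force"],1),"w %.4f t %.2f"%(o["grip_width"],o["clock"]))
        if tmax and abs(o["torque"][2])>tmax: break
    return t
def capgrip(xy,z=.097):
    manip.move_linear([*xy,z],vel=.12); claw.grip(.03)
    o=readout.get_obs();print("grip",o["grip_width"],o["gripper_force"],np.round(o["wrist_force"],1),np.round(o["torque"],2),o["ee_pos"],o["clock"])
E
python3 - <<'E'
from h import *
capgrip((.4825,.185)); twist(.4,tmax=.6)
im=viewer.grab_frame("wrist"); cv2.imwrite("pics/w2.png",im[:,:,::-1])
E
```

```text
grip 0.03637596842317782 60.0771564245224 [ 0.6 -1.1  3.4] [-0.17  0.01 -0.01] [0.48313283 0.18499974 0.09775843] 3.75
0.1 Tz 0.00 eff 0.07 [-0.3  0.3  1.4] w 0.0361 t 4.00
0.2 Tz 0.22 eff 0.28 [-0.5 -0.6  3.8] w 0.0365 t 4.25
0.3 Tz -0.01 eff 0.05 [-1.2  0.1  3.1] w 0.0360 t 4.50
0.4 Tz -0.00 eff 0.07 [-1.8  0.2  3.5] w 0.0363 t 4.75
```

View pics/w2.png

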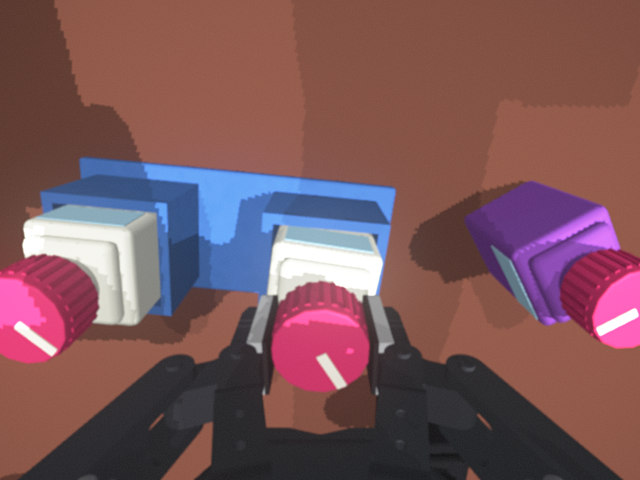

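The mark moved about 23° counter-clockwise in the wrist image, as did the rack edge. That is the wrist's own turn, so the cap stayed put and the fingers slipped: this one appears tight. Next I test the other cap.

```bash
python3 - <<'E'
from h import *
claw.grip(.085)
o=readout.get_obs(); manip.move_linear([o["ee_pos"][0],o["ee_pos"][1],.16],vel=.2)
manip.move_pose([.498,.073,.16],down(.137+np.pi+.5))
cm=viewer.camera_model("wrist"); im=viewer.grab_frame("wrist"); cv2.imwrite("pics/w3.png",im[:,:,::-1])
for c in blobs(im,(160,120,120),(179,255,255)):
    r=cv2.minEnclosingCircle(c); print(np.round(r[0]),r[1], ray(cm,r[0],.1255).round(4))
capgrip((.498,.073),.095); twist(.4,tmax=.6)
im2=viewer.grab_frame("wrist"); cv2.imwrite("pics/w4.png",np.hstack([cv2.resize(i,(400,300)) for i in (im,im2)])[:,:,::-1])
E
```

```text
[630. 388.] 32.80978012084961 [0.4441 0.2738 0.1255]
[488. 348.] 37.13835525512695 [0.4757 0.1772 0.1255]
[315. 274.] 38.69816970825195 [0.4966 0.0699 0.1255]
grip 0.036348437869810284 59.86303210258484 [ 1.  -0.8  3.3] [-0.13 -0.03  0.02] [0.49873157 0.07288287 0.09589519] 7.6917
0.1 Tz 0.02 eff 0.10 [ 0.4 -0.7  1.2] w 0.0365 t 7.94
0.2 Tz -0.01 eff 0.09 [ 1.6 -0.8  2. ] w 0.0364 t 8.19
0.3 Tz -0.02 eff 0.07 [ 0.9 -0.3  0.2] w 0.0365 t 8.44
0.4 Tz -0.04 eff 0.06 [0.6 0.2 1.7] w 0.0366 t 8.69
```

View pics/w4.png

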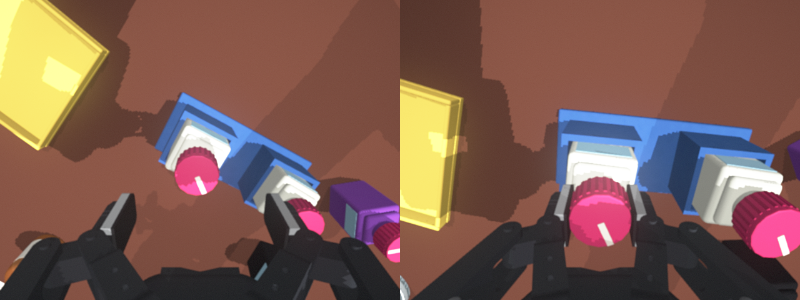

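In the second test the mark kept its direction in the wrist image (about 65° before, 60° after) while the rack turned, so this cap (y≈0.07) is the loose one. I'll screw it on past the longest possible travel and track the mark's world angle until it stops.

```bash
cat >> h.py <<'E'
def markang(tag=None):
    cm=viewer.camera_model("wrist"); im=viewer.grab_frame("wrist")
    if tag: cv2.imwrite(f"pics/{tag}.png",im[:,:,::-1])
    c=min(blobs(im,(160,120,120),(179,255,255)),key=lambda c:abs(c[:,0,0].mean()-320))
    h=cv2.convexHull(c); m=np.zeros(im.shape[:2],np.uint8); cv2.drawContours(m,[h],-1,255,-1); m=cv2.erode(m,np.ones((5,5)))
    w=((im.min(2)>150)&(m>0)).astype(np.uint8); n,l,s,ce=cv2.connectedComponentsWithStats(w)
    k=1+np.argmax(s[1:,4]); ys,xs=np.where(l==k)
    P=np.array([ray(cm,(x,y),.1255)[:2] for x,y in zip(xs,ys)])
    v=np.linalg.svd(P-P.mean(0))[2][0]
    return round(float(np.arctan2(v[1],v[0])%np.pi),3), len(xs)
E
python3 - <<'E'
from h import *
print(markang())
for k in range(4):
    twist(.2,.2); print("mark",markang())
E
```

```text
(0.609, 416)
0.2 Tz 0.02 eff 0.06 [-0.1 -0.1  1.1] w 0.0370 t 9.10
mark (0.413, 415)
0.2 Tz -0.04 eff 0.06 [0.6 0.  0.4] w 0.0364 t 9.46
mark (0.212, 364)
0.2 Tz 0.02 eff 0.07 [-2.  -2.4  3.2] w 0.0365 t 9.82
mark (0.098, 182)
0.2 Tz 0.97 eff 1.03 [-3.5  2.3  4.6] w 0.0364 t 10.18
mark (0.056, 376)
```

```bash
python3 - <<'E'
from h import *
for k in range(2):
    twist(.15,.15); print("mark",markang())
o=readout.get_obs();print(np.round(o["q"],2),np.round(o["ee_pos"],4))
E
```

```text
0.15 Tz 0.60 eff 0.64 [-4.6  3.2  4.6] w 0.0366 t 10.49
mark (0.062, 399)
0.15 Tz 0.02 eff 0.08 [ 1.7 -0.3  0.2] w 0.0364 t 10.81
mark (0.081, 434)
[ 0.04 -0.08  2.09  0.    1.12 -0.7 ] [0.498  0.0739 0.0958]
```

The mark's angle has levelled off while the wrist slips on round, and the torque reached about 1 N m, so the cap is closed. Next I lift the bottle and carry it to the tray.

```bash
python3 - <<'E'
from h import *
def st(s):
    o=readout.get_obs();print(s,np.round(o["ee_pos"],4),np.round(o["wrist_force"],1),"w %.4f t %.2f"%(o["grip_width"],o["clock"]));return o
claw.grip(.05); claw.grip(.03); o=st("regrip"); x,y,z=o["ee_pos"]
manip.move_linear([x,y,z+.02],vel=.06); st("up1")
manip.move_linear([x,y,z+.085],vel=.12); st("up")
im=viewer.grab_frame("scene"); cv2.imwrite("pics/s1.png",im[:,:,::-1])
manip.move_linear([.550,-.163,z+.085],vel=.15); manip.dwell(.3); f0=st("over")["wrist_force"][2]
im=viewer.grab_frame("scene"); cv2.imwrite("pics/s2.png",im[:,:,::-1])
manip.move_linear([.550,-.163,z+.005],vel=.1); st("low")
for k in range(20):
    p=z+.003-.0015*k
    manip.move_linear([.550,-.163,p],vel=.02)
    f=readout.get_obs()["wrist_force"][2]
    print(round(p,4),round(f-f0,2))
    if f-f0>2.5: break
st("end")
im=viewer.grab_frame("scene"); cv2.imwrite("pics/s3.png",im[:,:,::-1])
E
```

```text
regrip [0.4976 0.0742 0.0959] [-0.7  0.6  0. ] w 0.0366 t 11.41
up1 [0.4975 0.0742 0.1163] [-0.3 -0.8 -1.5] w 0.0363 t 11.89
up [0.4971 0.0742 0.1802] [-0.9  0.2 -2.4] w 0.0363 t 12.58
over [ 0.55   -0.1627  0.181 ] [-0.5  0.4 -1.3] w 0.0365 t 14.70
low [ 0.5506 -0.1633  0.1017] [-0.2  0.2 -2.1] w 0.0364 t 15.70
0.0989 -0.15
0.0974 -0.2
0.0959 -0.42
0.0944 -0.05
0.0929 -0.35
0.0914 0.13
0.0899 -0.89
0.0884 -0.72
0.0869 1.6
0.0854 8.16
end [ 0.5509 -0.1632  0.0873] [-2.2  1.4  6.8] w 0.0363 t 18.20
```

View pics/s3.png

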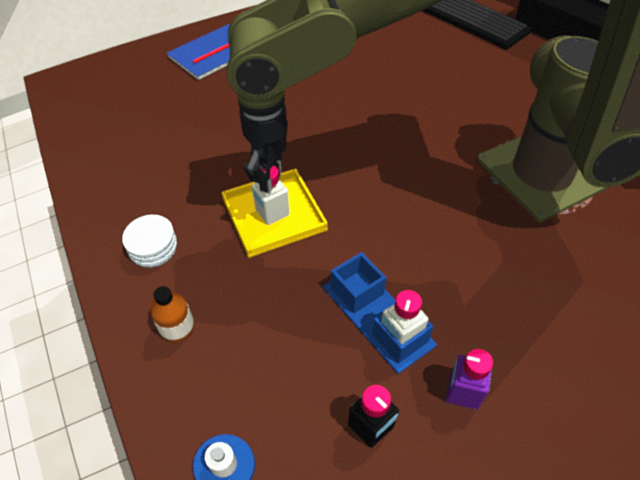

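The scene view shows the bottle standing in the tray at (270,205), the other bottle upright in its well at (405,325), and the look-alikes untouched. The underside touches the tray floor, so I release and retreat.

```bash
python3 - <<'E'
from h import *
claw.grip(.085); manip.dwell(.2)
x,y,z=readout.get_obs()["ee_pos"]
manip.move_linear([x,y,z+.13],vel=.15); manip.dwell(.5)
print(markang("w5"))
cm=viewer.camera_model("wrist"); im=viewer.grab_frame("wrist")
for c in blobs(im,(160,120,120),(179,255,255)):
    r=cv2.minEnclosingCircle(c); print(np.round(r[0]), ray(cm,r[0],.117).round(4))
im=viewer.grab_frame("scene")[120:420,180:520]; cv2.imwrite("pics/s4.png",cv2.resize(im,(680,600))[:,:,::-1])
print(readout.get_obs()["clock"])
E
```

```text
(0.074, 135)
[321. 240.] [ 0.5511 -0.1622  0.117 ]
20.65
```

View pics/s4.png

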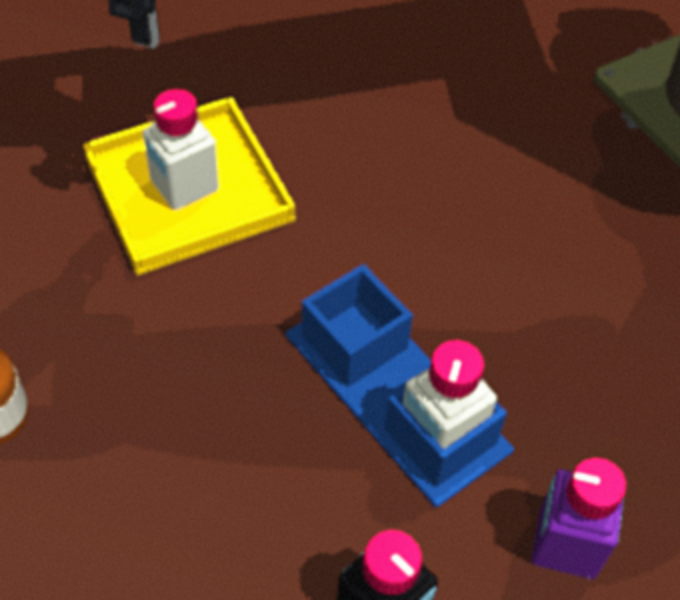

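The bottle stands free and upright near the middle of the tray. The tight-capped bottle is upright in its well and the gripper is clear.

```bash
python3 -c "
from plant import *
print(manip.close_job())"
```

```text
the job is handed in; nothing more can be done
None
```

I screwed the loose cap (the rack bottle nearer the tray) down to its stop in the rack, set that bottle upright near the middle of the tray, left the tight-capped bottle upright in its well, and handed the job in at about 21 s.

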